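# Hang the deep pail on the hook stand

### The arm

A 6-joint arm with a two-finger parallel gripper is mounted at the origin on a cart in front of the work surface, level with it; the furniture and walls round the work are solid. World frame = base frame: x ahead of the robot, y to its left, z up, the work surface at z = 0. Lengths are in m, angles in rad, forces in N, time in s.
With the tool pointing down it reaches from about 0.3 to 0.75 m from the base axis. Payload 8.5 kg.
Tool frame: the origin (TCP) lies at the very end of the fingers, on their centre line; the grasp point (between the pads) lies 19 mm behind it; z points along the fingers, y is the line along which they close (so a half turn about z gives the same grasp; the last joint's range is limited). The gripper opens to 88 mm and grips with 3 to 60 N. Pads are 18 mm wide; open, the fingers measure 123 mm over their backs; the gripper's body (75 mm by 187 mm) begins 45 mm behind the grasp point.
Start: joints at [0.935, 0.381, 1.297, -0, 1.464, -0.215], TCP at [0.225, 0.502, 0.239] pointing down, gripper open.
Joint ranges: [-3.11, 3.11], [-0.89, 2.33], [0.22, 2.48], [-1.42, 4.56], [0.17, 2.85], [-2.88, 2.88]. Speed limits (rad/s): [2.39, 2.39, 3.14, 3.14, 3.14, 3.14].

### API

Orientations are given as a unit quaternion [w, x, y, z].
In Python, from bench import * gives the robot as it stands. Calls block until the motion is done:
- movep(position, orientation): joint-space move of the TCP to a pose.
- servo_line(position, ori=None, vel=0.15): straight line of the TCP; ori=None keeps the orientation; vel is the mean speed in m/s.
- move_j(angles): joint-space move.
- open_gripper() and gripper_close(grasp_force=None): open the fingers fully, or close them until they stop; grasp_force is the grip in N (None keeps the last).
- wait(seconds).
- ik(position, orientation): joint angles nearest the present ones, or None.
- snapshot(name): name is "scene" or "top" or "wrist"; returns a dict with "image" (420x560x3 uint8, red, green, blue), "depth" (420x560 float32, m along the optical axis (not along the pixel's ray), 0 where there is no reading), "intrinsics" (3x3 intrinsics, pixels), "k1" (the pictures are not rectified: a ray, as slopes to the right and down, at radius r is drawn at 1 + k1 r^2 times it, then the intrinsics apply), "world_from_camera" (4x4, takes a point from camera to world coordinates). Camera axes: x right, y up, looking along -z (the intrinsics and any distortion apply to the point x, -y, -z); pixel columns grow to the right and rows downward; lengths in m; the calibration is good to about 2 mm. A picture is of the moment at which its call begins.
A pose or a line that the arm cannot do raises IKError and nothing moves.
- job_done(): hands the job in; it is judged then, once.
Trained networks look in a picture, given as the dict that the camera call returned (one of the last four; its "shot" number tells which), for a name from the list of things; names that differ only in an ending like _2 or _b are one class to them, and where a whole thing is asked for, a point or a joint stands for the part that bears it (a point fixed in the world has none). Each returns a list of dicts, best first, with "conf" (0 to 1); they miss things now and then, are a little off and sometimes report something else, mostly with a low value. They report only what shows in the picture. A call takes as long as a camera call.
- recognise(picture, label): "extent" ([centre column, centre row, width, height] in pixels, round what is visible of it).
- outline_of(picture, label): "mask" (420x560 bool, what is visible of it) and "extent" ([centre column, centre row, width, height] in pixels, round what is visible of it).
Readings, each from a call of its own:
- read_t(): time.
- read_q(): joint angles.
- read_qvel(): joint speeds.
- read_joint_torque(): joint torques, N m.
- read_tool_pos(): TCP position.
- read_tool_rot(): TCP orientation.
- read_force(): force on the tool from outside, world axes, zero at the start.
- read_moment(): the same for the moment, N m.
- read_opening(): finger opening in m.
- read_grip_force(): force on a finger pad.
Only numpy, scipy, OpenCV 4.12 (cv2) and the standard library are available. Lean on these libraries where they do the work, as an engineer would, in place of code of your own. Each camera call takes 0.05 s, during which the arm holds its last target. There are 200 camera calls.

### The job

Behind the sloping green panel, under the black stair rail, stand two little steel pails: hang the deeper one by its handle on the hook of the dark steel stand, so that it hangs free and still in the dip of the hook. Leave the shallow pail standing where it is.

Things in the scene. Friction and masses are not known exactly. Their poses are not given: they have to be found in the camera images.
- deep_pail: Taller of two round steel pails, loose, 0.1-0.2 kg. Origin: centre of underside, z up. Rim 55 across, 70 high. Stiff strap handle, an upside-down U in the pail's y-z plane: flat legs 14 wide (x), 58 over their outsides, 50 between, upright to z = 114, then a low arch, underside at 128, top at 132. Grip the legs' outsides from above, closing along y; the hook passes between them along x. All in mm.
- shallow_pail: The shorter pail, loose; same width and handle, but rim 32 mm, handle top 94 mm high. Origin: centre of underside. All stands behind a fixed green panel at x = 0.44 m (0.09 m high at y = 0.36, 0.19 at 0.2, 0.25 at 0.1). Mind the fixed dark stair rail at x = 0.37: sloping bar 0.62 m high at y = 0.6, 0.72 at 0.45, 0.81 at 0.3, 0.91 at 0.15; upright at y = -0.06 to 0.04, 0.48 up.
- hook_seat (a point): Top of the rod (8 mm thick) amid the dip of the hook on the fixed dark steel stand, 245 mm up. x: level along the hook, tip to post (away from the robot); z up. The dip is level over 25 mm; at x = -33 mm is the tip, an 11 mm ball with its top 14 mm above this point, the stand's highest. Post at x = +73 mm, upright, 8 mm thick, on a round foot 90 mm wide, 16 mm high.

How it is judged:
By the outcome, as a careful person would: the job done as asked, in the order asked, and still so for the second after the job is handed in, with the robot touching nothing.
It also fails if it takes over 48 s, if anything falls off the work surface, if the arm or the gripper's body presses on something with over 40 N, if the wrist force passes 120 N, or if a joint passes its speed limit or range.

## Working session

There is one attempt and no reset: what is moved stays moved. The work goes in short steps, each a Python script; the robot and the scene stay as the last script left them, time stands still between calls to the robot, and variables do not carry over. Pictures are saved under pics/ and viewed, at most 10 in all, crops included, and the job is handed in when it is done.

```bash
mkdir -p pics; cat > h.py <<'E'
from bench import *
import numpy as np, cv2
def cloud(p):
    K=np.array(p["intrinsics"]);d=p["depth"];v,u=np.mgrid[0:420,0:560]
    xd=(u-K[0,2])/K[0,0];yd=(v-K[1,2])/K[1,1];x,y=xd.copy(),yd.copy()
    for _ in range(10):
        s=1+p["k1"]*(x*x+y*y);x=xd/s;y=yd/s
    P=np.stack([x*d,-y*d,-d,np.ones_like(d)],-1)@np.array(p["world_from_camera"]).T
    P=P[...,:3].copy();P[d<=0]=np.nan
    return P
def save(p,n): cv2.imwrite("pics/"+n,p["image"][...,::-1])
E
python3 - <<'E'
from h import *
ims=[]
for n in ["scene","top"]:
    p=snapshot(n);ims.append(p["image"]);P=cloud(p)
    W=np.array(p["world_from_camera"]);print(n,W[:3,3].round(3),-W[:3,2].round(3))
    for l in ["deep_pail","shallow_pail","hook_seat"]:
        try:
            for r in outline_of(p,l)[:2]:
                q=P[r["mask"]];q=q[~np.isnan(q[:,0])]
                print(l,round(r["conf"],2),np.round(r["extent"]),len(q),np.percentile(q,[2,50,98],axis=0).round(3).tolist() if len(q) else '')
        except Exception as e: print(l,e)
    np.save(n+".npy",P)
    cv2.imwrite(f"pics/{n}0.png",p["image"][...,::-1])
E
```

```text
scene [ 0.753 -0.312  0.795] [-0.183  0.673 -0.717]
deep_pail 0.56 [244. 273.  36.  64.] 1479 [[0.513, 0.165, 0.005], [0.54, 0.186, 0.062], [0.564, 0.222, 0.13]]
shallow_pail 0.93 [272. 240.  31.  47.] 849 [[0.527, 0.273, -0.0], [0.557, 0.294, 0.031], [0.577, 0.329, 0.092]]
hook_seat 0.63 [345. 270.  79. 135.] 2761 [[0.64, 0.167, -0.001], [0.738, 0.206, 0.014], [0.78, 0.259, 0.252]]
top [0.442 0.256 1.016] [ 0.17  -0.029 -0.985]
deep_pail 0.84 [290. 241.  32.  29.] 618 [[0.513, 0.171, -0.001], [0.538, 0.193, 0.068], [0.564, 0.223, 0.131]]
shallow_pail 0.59 [237. 235.  33.  32.] 608 [[0.526, 0.276, -0.0], [0.55, 0.303, 0.031], [0.578, 0.329, 0.093]]
hook_seat 0.69 [281. 143.  39.  60.] 1347 [[0.641, 0.17, 0.008], [0.733, 0.212, 0.013], [0.778, 0.25, 0.253]]
```

View pics/scene0.png

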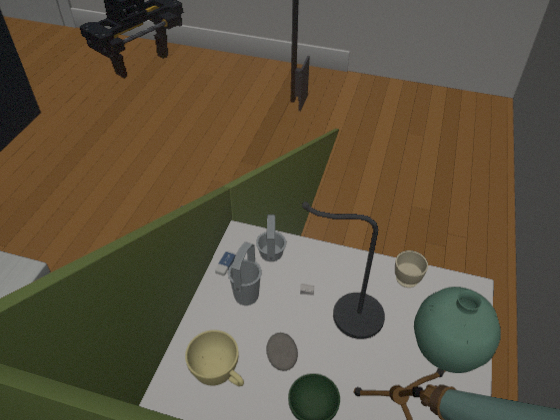

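View pics/top0.png

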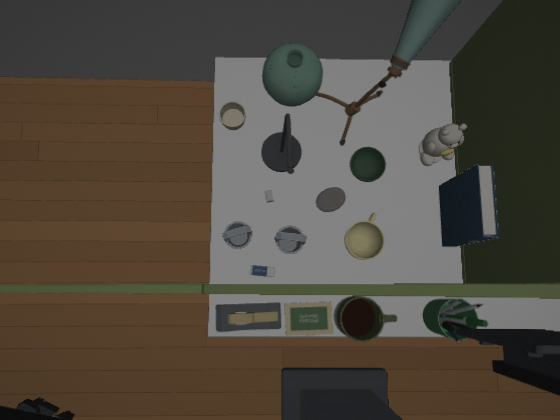

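```bash
python3 - <<'E'
from h import *
A,B=np.load("scene.npy"),np.load("top.npy")
for nm,P in(("scene",A),("top",B)):
    Q=P.reshape(-1,3);Q=Q[~np.isnan(Q[:,0])]
    def s(lo,hi,t):
        m=((Q>lo)&(Q<hi)).all(1);q=Q[m]
        if len(q)<3: print(nm,t,len(q));return
        c=np.cov(q[:,:2].T);w,v=np.linalg.eigh(c)
        print(nm,t,len(q),"med",np.median(q,0).round(4),"min",q.min(0).round(3),"max",q.max(0).round(3),"dir",v[:,1].round(3),"std",np.sqrt(w).round(4))
    s([.48,.14,.085],[.60,.25,.14],"deep handle")
    s([.48,.14,.06],[.60,.25,.075],"deep rim")
    s([.48,.25,.05],[.62,.36,.10],"shallow handle")
    s([.62,.14,.225],[.80,.28,.27],"hook")
    s([.62,.14,.252],[.80,.28,.27],"hook tip")
    s([.62,.14,.05],[.80,.28,.2],"post")
    s([.66,.14,.008],[.80,.28,.022],"foot")
    s([.62,.14,.2],[.80,.28,.235],"posttop")
    m=((Q>[.35,-.2,.02])&(Q<[1.0,.8,1.0])).all(1)
    # other obstacles: coarse grid of max heights
    q=Q[m];g={}
    for x,y,z in q: k=(round(x/.05)*5,round(y/.1)*10);g[k]=max(g.get(k,0),round(float(z),2))
    print(sorted(g.items()))
E
```

```text
scene deep handle 403 med [0.5389 0.1836 0.1204] min [0.529 0.164 0.085] max [0.549 0.224 0.134] dir [0.135 0.991] std [0.0042 0.0202]
scene deep rim 311 med [0.5426 0.1914 0.0692] min [0.51  0.164 0.06 ] max [0.567 0.222 0.075] dir [0.075 0.997] std [0.0162 0.0206]
scene shallow handle 266 med [0.5565 0.2836 0.0861] min [0.541 0.272 0.05 ] max [0.567 0.322 0.096] dir [-0.29   0.957] std [0.0042 0.0148]
scene hook 492 med [0.6907 0.2055 0.2459] min [0.631 0.199 0.225] max [0.745 0.212 0.259] dir [-0.999 -0.039] std [0.002  0.0341]
scene hook tip 65 med [0.6396 0.2053 0.2538] min [0.631 0.199 0.252] max [0.728 0.21  0.259] dir [-0.998 -0.057] std [0.0022 0.04  ]
scene post 303 med [0.741  0.2067 0.134 ] min [0.737 0.204 0.051] max [0.745 0.211 0.2  ] dir [-1.    -0.017] std [0.0013 0.0023]
scene foot 1692 med [0.7416 0.2036 0.0127] min [0.697 0.164 0.008] max [0.786 0.253 0.021] dir [-0.969 -0.247] std [0.0218 0.0229]
scene posttop 84 med [0.7413 0.2065 0.2191] min [0.736 0.204 0.201] max [0.745 0.21  0.235] dir [-0.988 -0.151] std [0.0013 0.0023]
[((35, 30), 0.04), ((40, 0), 0.59), (
[... 2481 characters left out ...]
0), 0.06), ((60, 10), 0.06), ((60, 30), 0.04), ((65, -20), 0.36), ((65, -10), 0.19), ((65, 0), 0.05), ((65, 10), 0.03), ((65, 20), 0.26), ((70, -20), 0.37), ((70, -10), 0.11), ((70, 0), 0.05), ((70, 10), 0.05), ((70, 20), 0.25), ((75, -20), 0.38), ((75, -10), 0.14), ((75, 0), 0.05), ((75, 10), 0.05), ((75, 20), 0.25), ((80, -20), 0.39), ((80, -10), 0.07), ((80, 0), 0.09), ((80, 10), 0.09), ((80, 30), 0.05), ((85, -20), 0.39), ((85, 0), 0.23), ((85, 10), 0.11), ((85, 20), 0.13), ((85, 30), 0.06), ((90, -20), 0.37), ((90, -10), 0.28), ((90, 0), 0.28), ((90, 10), 0.12), ((90, 20), 0.15), ((90, 30), 0.09), ((95, -20), 0.29), ((95, -10), 0.29), ((95, 0), 0.29), ((95, 10), 0.11), ((95, 20), 0.12)]
```

The pictures show the deep pail at px (244,273) scene and (290,241) top, and the shallow pail at (272,240) and (237,235). The hook tip is at (306,207) with the post to (375,225) in the scene view. Heights match the given sizes: handle tops 0.132 and 0.094, tip top 0.259. Next I check the arm's shape against the rail.

```bash
cat >> h.py <<'E'
from scipy.spatial.transform import Rotation as R
def down(a,flip=False):
    # tool z down, tool y along pail y turned by yaw a
    y=np.array([-np.sin(a),np.cos(a),0])*(-1 if flip else 1);z=np.array([0,0,-1.]);x=np.cross(y,z)
    q=R.from_matrix(np.stack([x,y,z],1)).as_quat();return [q[3],q[0],q[1],q[2]]
PAIL=np.array([.539,.195]);PA=-.12;SEAT=np.array([.668,.207]);HA=.04
GZ=.106-.019   # TCP height above pail underside
E
python3 - <<'E'
from h import *
from scipy.optimize import least_squares
print(read_q(),read_tool_rot())
for f in(0,1):
    for n,p,a in(("pre",[*PAIL,.25],PA),("grasp",[*PAIL,GZ],PA),("lift",[*PAIL,.15+GZ],PA),("seat",[*SEAT,.15+GZ],HA),("rel",[*SEAT,.117+GZ],HA)):
        q=ik(p,down(a,f));print(f,n,None if q is None else np.round(q,2))
D=[]
for x in np.arange(.3,.7,.06):
    for z in(.05,.2,.35,.5):
        q=ik([x*.9,x*.43,z],down(0,False))
        if q is not None: D.append((np.hypot(x*.9,x*.43),z,q[1],q[2]))
D=np.array(D)
best=None
for s in(1,-1):
  def f(p):
    r0,L1,a,L2,b,z0=p;t=D[:,2]+a;u=D[:,2]+s*D[:,3]+b
    return np.r_[r0+L1*np.sin(t)+L2*np.sin(u)-D[:,0],z0+L1*np.cos(t)+L2*np.cos(u)-D[:,1]]
  for b in(-2,-1,0,1,2,3):
    for a in (0,-1.57,1):
      r=least_squares(f,[0,.4,a,.4,b,.1])
      if best is None or r.cost<best[0]: best=(r.cost,s,r.x)
print(len(D),best)
s=best[1];r0,L1,a,L2,b,z0=best[2]
for n,p,an in(("grasp",[*PAIL,GZ],PA),("lift",[*PAIL,.15+GZ],PA),("seat",[*SEAT,.15+GZ],HA)):
    q=ik(p,down(an));print(n,"elbow r,z",r0+L1*np.sin(q[1]+a),z0+L1*np.cos(q[1]+a),"(z rel. to TCP-offset; z0",z0)
E
```

```text
[ 9.34694999e-01  3.80696576e-01  1.29752331e+00 -3.59355544e-05
  1.46358187e+00 -2.15290037e-01] [-2.69050989e-05  2.08854733e-01  9.77946670e-01 -1.02597918e-04]
0 pre [ 0.14  0.41  1.21 -0.    1.52 -1.31]
0 grasp [ 0.14  0.57  1.45 -0.    1.12 -1.31]
0 lift [ 0.14  0.42  1.23 -0.    1.48 -1.31]
0 seat [ 0.13  0.66  0.81 -0.    1.67 -1.48]
0 rel [ 0.13  0.68  0.87 -0.    1.59 -1.48]
1 pre [ 0.14  0.41  1.21 -0.    1.52  1.83]
1 grasp [ 0.14  0.57  1.45 -0.    1.12  1.83]
1 lift [ 0.14  0.42  1.23 -0.    1.48  1.83]
1 seat [ 0.13  0.66  0.81 -0.    1.67  1.66]
1 rel [ 0.13  0.68  0.87 -0.    1.59  1.66]
27 (np.float64(4.27726639773723e-05), 1, array([ 0.0169968 ,  0.5202881 ,  0.00900511, -0.36341289,  3.41671419,
       -0.10689478]))
grasp elbow r,z 0.30169128751061286 0.3285920276546777 (z rel. to TCP-offset; z0 -0.1068947758149732
lift elbow r,z 0.23475204454243276 0.36563285386217304 (z rel. to TCP-offset; z0 -0.1068947758149732
seat elbow r,z 0.34030044947731386 0.30075023811408325 (z rel. to TCP-offset; z0 -0.1068947758149732
```

```bash
cat > fit.py <<'E'
from h import *
from scipy.optimize import least_squares
rng=np.random.default_rng(0);Q=[];X=[];RR=[]
while len(Q)<60:
    p=[rng.uniform(.3,.65),rng.uniform(0,.4),rng.uniform(.1,.45)]
    r=R.from_rotvec(rng.normal(0,.5,3))*R.from_euler('xz',[np.pi,rng.uniform(-1.5,1.5)])
    o=r.as_quat();q=ik(p,[o[3],o[0],o[1],o[2]])
    if q is not None: Q.append(q);X.append(p);RR.append(r)
Q=np.array(Q);X=np.array(X);RR=R.concatenate(RR)
E=R.from_euler
def pts(p,Q):
    r0,z0,d1,L1,d2,a3,L2,d3,a5,T=p;n=len(Q);v=lambda a,b,c:np.tile([a,b,c],(n,1))
    A=E('z',Q[:,0]);o=A.apply(v(r0,d1,z0));sh=o
    A=A*E('y',Q[:,1]);el=o+A.apply(v(0,0,L1))
    A=A*E('y',Q[:,2]);el2=el+A.apply(v(a3,d2,0));wr=el2+A.apply(v(0,0,L2))
    A=A*E('z',Q[:,3]);wr2=wr+A.apply(v(0,d3,0));A=A*E('y',Q[:,4])
    t=wr2+A.apply(v(a5,0,T));return (sh,el,el2,wr,wr2,t),A
if __name__=="__main__":
    _,A=pts(np.zeros(10),Q);print("axis err",np.abs(A.apply([0,0,1])-RR.apply([0,0,1])).max())
    f=lambda p:(pts(p,Q)[0][-1]-X).ravel()
    r=least_squares(f,[0,.15,.05,.5,0,0,.4,.05,0,.25]);print(r.cost,r.x.round(4));np.save("kin.npy",r.x)
    for n,p,an in(("grasp",[*PAIL,GZ],PA),("lift",[*PAIL,.15+GZ],PA),("seat",[*SEAT,.15+GZ],HA)):
        P,_=pts(r.x,np.array([ik(p,down(an))]));print(n,[x[0].round(3).tolist() for x in P])
E
python3 fit.py
```

```text
axis err 1.27675647831893e-15
4.994397744192967e-19 [0.     0.1301 0.0978 0.5371 0.0197 0.103  0.3508 0.     0.     0.2501]
grasp [[-0.014, 0.097, 0.13], [0.273, 0.137, 0.582], [0.226, 0.151, 0.49], [0.539, 0.195, 0.337], [0.539, 0.195, 0.337], [0.539, 0.195, 0.087]]
lift [[-0.014, 0.097, 0.13], [0.204, 0.128, 0.62], [0.193, 0.146, 0.517], [0.539, 0.195, 0.487], [0.539, 0.195, 0.487], [0.539, 0.195, 0.237]]
seat [[-0.013, 0.097, 0.13], [0.314, 0.14, 0.554], [0.322, 0.161, 0.451], [0.668, 0.207, 0.487], [0.668, 0.207, 0.487], [0.668, 0.207, 0.237]]
```

The arm runs about y = 0.17 at x = 0.37, well clear of the rail and upright. Grasping now.

```bash
python3 - <<'E'
from h import *
t0=read_t();o=down(PA)
movep([*PAIL,.22],o);servo_line([*PAIL,GZ],vel=.12)
print("pos",read_tool_pos(),"F",read_force())
gripper_close(25);print("open",read_opening(),"grip",read_grip_force())
servo_line([*PAIL,.148+GZ],vel=.12);wait(.2)
print("open",read_opening(),"F",read_force(),"t",t0,read_t())
s=snapshot("scene");P=cloud(s);save(s,"lift.png")
Q=P.reshape(-1,3);m=((Q>[.48,.13,.13])&(Q<[.60,.26,.222])).all(1);q=Q[m];print("pail body",np.percentile(q,[1,50,99],axis=0).round(3))
for n in("deep_pail",):
    for r in outline_of(s,n)[:2]:
        q=P[r["mask"]];print(r["conf"],r["extent"],np.nanpercentile(q,[2,50,98],axis=0).round(3))
cv2.imwrite("pics/liftc.png",cv2.resize(s["image"][120:320,170:420,::-1],None,fx=3,fy=3))
E
```

```text
pos [0.53931429 0.19510085 0.08764435] F [-0.52090666  0.56236796 -0.35218379]
open 0.05776964488400961 grip 24.94094477937324
open 0.0577609806076761 F [ 0.91044539 -0.42684973 -2.16319251] t 0.4 5.4167
pail body [[0.52  0.165 0.149]
 [0.545 0.18  0.192]
 [0.565 0.219 0.221]]
0.7 [242.0, 216.5, 40.3, 70.4] [[ 0.483  0.165 -0.002]
 [ 0.545  0.183  0.193]
 [ 0.565  0.35   0.256]]
```

View pics/liftc.png

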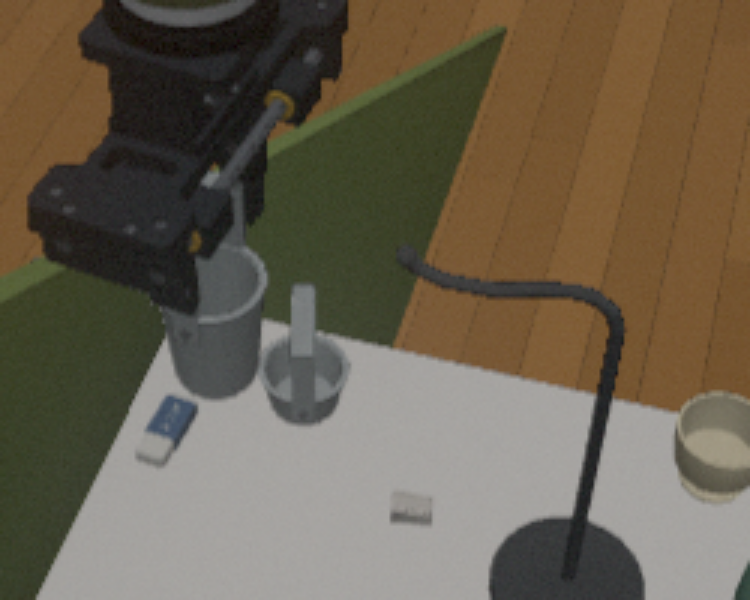

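The deep pail is held upright at crop (215,320), and the shallow pail stands untouched at (305,375). The hook tip is at (405,255). Threading it onto the hook.

```bash
python3 - <<'E'
from h import *
o=down(HA)
servo_line([.575,.2,.148+GZ],ori=o,vel=.08)
servo_line([*SEAT,.148+GZ],vel=.08)
print("F",read_force());servo_line([*SEAT,.121+GZ],vel=.06)
for b in(.119,.118,.117,.116):
    servo_line([*SEAT,b+GZ],vel=.03);wait(.2);print(b,"F",np.round(read_force(),2))
    if read_force()[2]>0.5: break
print("pos",read_tool_pos(),read_opening(),read_t())
s=snapshot("scene");cv2.imwrite("pics/seat.png",cv2.resize(s["image"][120:320,230:480,::-1],None,fx=3,fy=3))
E
```

```text
F [-0.14744023 -0.82419496 -1.6264446 ]
0.119 F [ 0.59  0.63 -1.62]
0.118 F [-0.24  1.33 -1.15]
0.117 F [-0.84 -0.79  3.31]
pos [0.66813249 0.20700824 0.20448884] 0.05799673802772012 9.3917
```

View pics/seat.png

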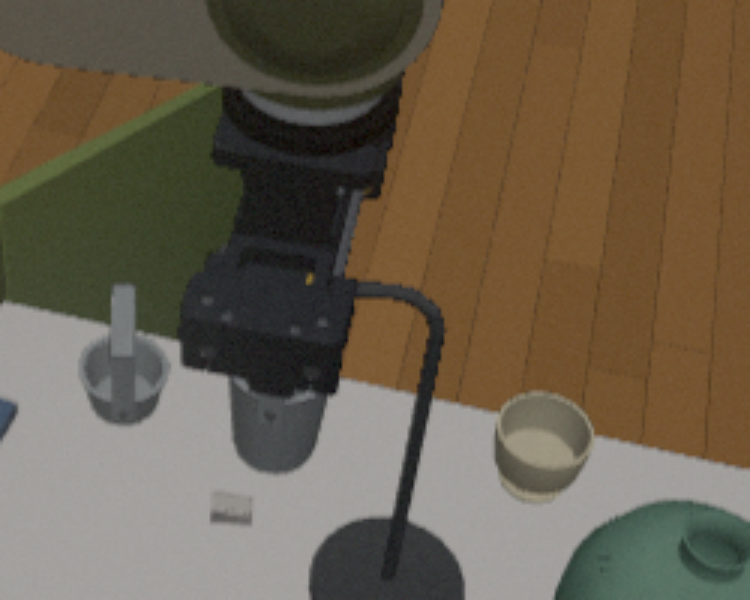

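Contact came at the expected height (+3 N upward at 0.117), with the pail under the gripper at crop (275,420). Releasing and rising.

```bash
python3 - <<'E'
from h import *
open_gripper();print(read_opening());wait(.3)
servo_line([*SEAT,.32],vel=.05);servo_line([*SEAT,.36],vel=.1);servo_line([.5,.25,.36],vel=.15);wait(1.5)
print("F",read_force(),read_t())
for k in range(2):
    s=snapshot("scene");P=cloud(s)
    for n in("deep_pail","shallow_pail"):
        for r in outline_of(s,n)[:1]: print(n,r["conf"],np.round(r["extent"],1),np.nanpercentile(P[r["mask"]],[2,50,98],axis=0).round(3).tolist())
    wait(.5)
cv2.imwrite("pics/end.png",cv2.resize(s["image"][120:320,230:480,::-1],None,fx=3,fy=3))
E
```

```text
0.0884548104146212
F [ 0.06747226 -0.59936922  0.5598154 ] 16.175
shallow_pail 0.81 [271.2 238.4  26.4  46.1] [[0.529, 0.273, 0.001], [0.557, 0.292, 0.03], [0.576, 0.326, 0.093]]
deep_pail 0.82 [324.  239.9  38.   68.9] [[0.644, 0.177, 0.125], [0.67, 0.19, 0.177], [0.692, 0.231, 0.248]]
shallow_pail 0.57 [269.8 238.4  31.5  50.1] [[0.527, 0.273, 0.001], [0.557, 0.292, 0.031], [0.577, 0.325, 0.092]]
```

View pics/end.png

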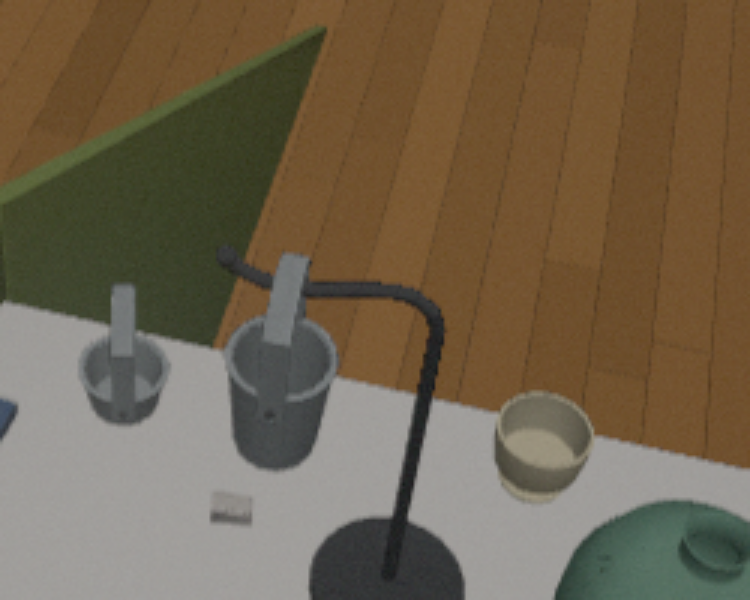

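The deep pail hangs on the rod at crop (288,290), and the shallow pail is unmoved at (122,370). I check that it is still, then hand in.

```bash
python3 - <<'E'
from h import *
for i in range(40):
    c=[]
    for k in range(6):
        Q=cloud(snapshot("scene")).reshape(-1,3);m=((Q>[.62,.15,.125])&(Q<[.72,.26,.19])).all(1);c.append(Q[m].mean(0));wait(.08)
    d=np.ptp(c,0);print(d.round(4),read_t())
    if d.max()<.0012 or read_t()>30: break
    wait(1.5)
print(job_done())
E
```

```text
[0.0001 0.0002 0.0002] 18.275
the job is handed in; nothing more can be done
None
```

The deep pail hangs free and still in the dip of the hook, the shallow pail stands where it was, and I handed the job in at about 18 s; no verdict came back.

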